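Empty the flange machine's catch tray and hold its cover shut

TASK

Take the two finished flanges out of the machine's catch tray and stand them upright on the floor of the blue tote, then slide the yellow cover over the empty tray as far as it goes. Then turn its red quarter-turn fastener clockwise until the slot lines up with the two black marks, and only then press the cover fully down against the frame and finish while still holding it pressed there. Leave the other things on the bench where they are.

Things in the scene. Friction and masses are not known exactly. Their poses are not given: they have to be found in the camera images.
- machine: green flange-facing machine, fixed to the bench, on either side of the robot. Origin on the bench under the middle of its low frame, x away from the robot to the machine's head, z up. Frame 190 mm (x) by 320 mm (y), top 62 mm above the bench; catch tray in its +y half, cover parked over its -y half. Yaw up to 0.2 rad either way
- tray_floor (a point): centre of the catch tray's floor, 30 mm above the bench, 75 mm along the machine's y from its origin. The tray is an opening 150 mm (x) by 130 mm (y) in the frame, with a black rubber gasket round its rim, 4 mm high (its top 66 mm above the bench)
- head_top (a point): middle of the top of the machine's green head, 85 mm above the bench, 158 mm along the machine's x. The head is 120 mm (x) by 320 mm (y) and carries a grey motor cover up to 105 mm above the bench, from y = -145 to -15 mm
- flange_a: finished steel flange standing in the tray: round foot of diameter 52 mm, 10 mm thick, neck of diameter 28 mm up to 38 mm. Origin under its middle, z up along the neck. 0.2 to 0.35 kg. Grip the neck, best with the fingers closing along the machine's x, as the two flanges stand side by side along its y, about 60 mm apart
- flange_b: the second finished flange, the same as flange_a
- tote: blue open tote, loose on the bench, 240 mm (x) by 200 mm (y), 70 mm tall, walls and floor 5 mm thick. Origin under its middle, z up. Empty at the start, 0.9 kg
- carriage (a joint): how far the cover has been slid along the machine's +y from its parking place, m: start 0 to 0.015, 0.145 = against the stop, centred over the tray. About 2 N of friction, stays where it is left
- cover: yellow panel, 164 mm (x) by 135 mm (y), 6 mm thick, on the sliding carriage. Origin in the middle of its underside, axes as the machine's. It floats on springs, underside 76 mm above the bench; pressed down 10 mm it sits hard on the gasket (66 mm). It takes about 2 N to start and 7 N fully down, springs back when let go, and may be pressed through its fastener
- fastener (a joint): angle of the quarter-turn fastener in the middle of the cover, rad, growing clockwise seen from above: 0 = slot along the machine's y, 1.571 = slot along the machine's x, in line with the two black marks on the cover. Start 0.1 to 0.7. No stop at the marks: it runs on to 2.2. Stays where it is left (0.08 N m of friction)
- fastener_grip (a point): on the fastener's axis at the height to grip, 26 mm above the cover's top face (108 mm above the bench, cover up). A red wing 40 mm long, 12 mm thick, with a dark slot along its top, on a steel disc of diameter 44 mm, 5 mm thick; top 33 mm above the cover. Site y runs along wing and slot, z up. Use it to slide, turn and press the cover
- hammer: hammer with wooden handle, 260 mm long, lying near the robot. Not part of the job: leave it where it is
- screwdriver: screwdriver with yellow handle, 200 mm long, lying near the robot. Not part of the job: leave it where it is
- cutting_disc: orange cutting disc, diameter 100 mm, 5 mm thick, lying flat near the robot. Not part of the job: leave it where it is
- nozzle: brass torch nozzle, diameter 28 mm, 65 mm tall, standing upright between the machine and the tote. Not part of the job: leave it where it is
- bolt: steel bolt, standing on its head (diameter 26 mm), 50 mm tall, on top of the machine's head behind the tray. Not part of the job: leave it where it is
Not all that is in view belongs to the job. Leave any purple look-alike of the flange_b alone. What is shaped like the flange_a but purple is not meant.

How it is judged:
By the outcome, as a careful person would: the job done as asked, in the order asked, and still so for the second after the job is handed in, while the arm keeps its last pose, push and grip.
It also fails if it takes over 69 s, if anything falls off the work surface, if the arm or the gripper's body presses on something with over 40 N, if the wrist force passes 120 N, or if a joint passes its speed limit or range.

ROBOT

A 6-joint arm with a two-finger parallel gripper is mounted at the origin on the work surface. World frame = base frame: x ahead of the robot, y to its left, z up, the work surface at z = 0. Lengths are in m, angles in rad, forces in N, time in s.
With the tool pointing down it reaches from about 0.3 to 0.775 m from the base axis. Payload 14.6 kg.
Tool frame: the origin (TCP) lies midway between the tips of the shut fingers; the grasp point (between the pads) lies 19 mm behind it; z points along the fingers, y is the line along which they close (so a half turn about z gives the same grasp; the last joint's range is limited). The gripper opens to 94 mm and grips with 3 to 60 N. Pads are 16 mm wide; open, the fingers measure 119 mm over their backs; the gripper's body (75 mm by 177 mm) begins 78 mm behind the grasp point.
Start: joints at [-1.237, 0.3, 1.521, -0, 1.321, -0.067], TCP at [0.215, -0.506, 0.205] pointing down, gripper open.
Joint ranges: [-3.03, 3.03], [-0.79, 2.21], [0.23, 2.52], [-1.04, 4.18], [0, 3.07], [-2.55, 2.55]. Speed limits (rad/s): [2.22, 2.22, 2.57, 3.14, 3.14, 3.14].

INTERFACE

Orientations are given as [roll, pitch, yaw] about the fixed x, y, z axes, in that order (R = Rz(yaw) Ry(pitch) Rx(roll)).
In Python, from station import telemetry, optics, ctrl gives the robot as it stands.
- The arm moves only by the tool carry_out, never from a script. Its argument "plan" is a list that holds one entry, the list of rows, each a list of 7 numbers: the shift along the tool's x, y, z in mm, then the turn, a rotation vector about the tool's x, y, z in rad, then the finger opening in mm, from 0 to 94. A call has 1 to 20 rows; each row shifts and turns the commanded pose from where the row before left it, along the tool's axes as they then stand; what a row does not reach is not made up. A row lasts 1/12 s, in which the tool goes at most 41.7 mm and 7.16 degrees, less where a joint would pass 70% of its speed; a pose out of reach is approached as far as the arm can. A call with a gripper value outside its range is refused whole. The fingers move at their own pace and stop on an object; "squeeze" is the grip in N (left out, the last holds). Time passes only in rows, so rows that do not move let the fingers close. It gives the time, the measured TCP pose, the force, the opening and the grip force at its end, in the units of the state.
- telemetry.get_obs(): the state, without advancing time (a new reading comes with each control period).
- optics.camera(name): name is "scene" or "top" or "wrist"; returns a dict with "pixels" (384x512x3 uint8, red, green, blue), "intrinsics" (3x3 intrinsics, pixels), "dist_coeffs" ([k1, k2, p1, p2, k3] as OpenCV has them; the pictures are not rectified), "origin" and "rotation" of the camera in the world. Camera axes: x right, y down, z forward; pixel columns grow to the right and rows downward; lengths in m; the calibration is good to about 2 mm. A picture is of the moment at which its call begins. There is no depth.
- ctrl.hand_in(): hands the job in; it is judged then, once.
The state is a dict: "time_s": time; "qpos": joint angles; "joint_vel": joint speeds; "tau": joint torques, N m; "ee_pos": TCP position; "eef_rot": TCP orientation; "force": force on the tool from outside, world axes, zero at the start; "moment": the same for the moment, N m; "grip_width": finger opening in m; "grip_force": force on a finger pad.
Only numpy, scipy, OpenCV 4.12 (cv2) and the standard library are available. Lean on these libraries where they do the work, as an engineer would, in place of code of your own. Each camera call takes 0.05 s, during which the arm holds its last target. There are 200 camera calls.

## Working session

There is one attempt and no reset: what is moved stays moved. The work goes in short steps, Python scripts to look and compute and a tool call to move; the robot and the scene stay as the last step left them, time stands still between calls to the robot, and variables do not carry over. Pictures are saved under pics/ and viewed, at most 10 in all, crops included, and the job is handed in when it is done.

Besides the shell and the picture viewer there is one more tool, called after "Call:" as name([rows], argument=value, ...), one row to a line, values as JSON. carry_out: Moves the arm, as the interface text tells. Its arguments: {"type":"object","properties":{"plan":{"type":"array","items":{"type":"array","items":{"type":"array","items":{"type":"number"}}}},"squeeze":{"type":"number"}},"required":["plan"]}

```bash
mkdir -p pics; ls; cat > h.py <<'E'
import numpy as np,cv2
from station import telemetry,optics,ctrl
def ray(c,uv):
    p=cv2.undistortPoints(np.array(uv,float).reshape(-1,1,2),np.array(c["intrinsics"]),np.array(c["dist_coeffs"])).reshape(-1,2)
    d=np.c_[p,np.ones(len(p))]@np.array(c["rotation"]).T
    return np.array(c["origin"]),d
def onz(c,uv,z):
    o,d=ray(c,uv); return o+d*((z-o[2])/d[:,2])[:,None]
def proj(c,P):
    R=np.array(c["rotation"]);r=cv2.Rodrigues(R.T)[0];t=-R.T@np.array(c["origin"])
    return cv2.projectPoints(np.array(P,float).reshape(-1,1,3),r,t,np.array(c["intrinsics"]),np.array(c["dist_coeffs"]))[0].reshape(-1,2)
def save(c,n,crop=None,s=1):
    im=c["pixels"]
    if crop: a,b,x,y=crop; im=im[b:y,a:x]
    cv2.imwrite("pics/"+n,cv2.resize(im[...,::-1],None,fx=s,fy=s,interpolation=cv2.INTER_CUBIC))
E
python3 - <<'E'
from h import *
import pickle
d={n:optics.camera(n) for n in("top","scene")}
pickle.dump(d,open("c0.pkl","wb"))
for n in d: save(d[n],n+"0.png",s=1.5); print(n,d[n]["origin"],np.round(d[n]["rotation"],3).tolist())
print(telemetry.get_obs())
E
```

```text
pics
top [ 0.38147072 -0.00523514  1.22504948] [-3.039, -0.005, -1.549]
scene [ 1.31162589 -0.25866982  0.72488364] [-2.227, -0.017, 1.243]
{'time_s': 0.1, 'qpos': array([-1.23659985e+00,  3.00379679e-01,  1.52147537e+00,  2.83481552e-05,
        1.32069111e+00, -6.65598290e-02]), 'joint_vel': array([-2.88333379e-04, -2.75594617e-03, -8.40660499e-04,  4.10539211e-05,
        1.88741182e-04, -9.80759061e-04]), 'tau': array([ 2.11565217e-03, -5.32642472e+01, -3.53283548e+01,  7.09111872e-02,
        2.34049349e-02, -4.77277661e-05]), 'ee_pos': array([ 0.2145172 , -0.5062081 ,  0.20498119]), 'eef_rot': array([-3.14064308e+00, -9.08173579e-05,  4.00749229e-01]), 'force': array([-0.4914578 , -0.40428139,  0.1744761 ]), 'moment': array([-0.0054252 , -0.04954315,  0.01631058]), 'grip_force': 0.0, 'grip_width': 0.09419345266838211}
```

```bash
python3 - <<'E'
s=open("h.py").read()
s=s.replace("def ray","from scipy.spatial.transform import Rotation as Ro\ndef RM(c): return Ro.from_euler('xyz',c['rotation']).as_matrix()\ndef ray",1).replace('np.array(c["rotation"]).T','RM(c).T').replace('R=np.array(c["rotation"])','R=RM(c)')
open("h.py","w").write(s)
E
```

```text
(no output)
```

View pics/top0.png

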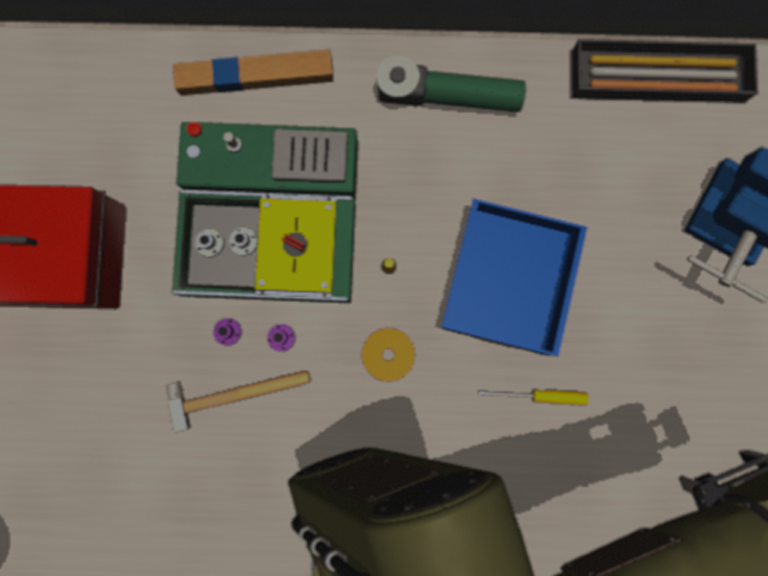

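View pics/scene0.png

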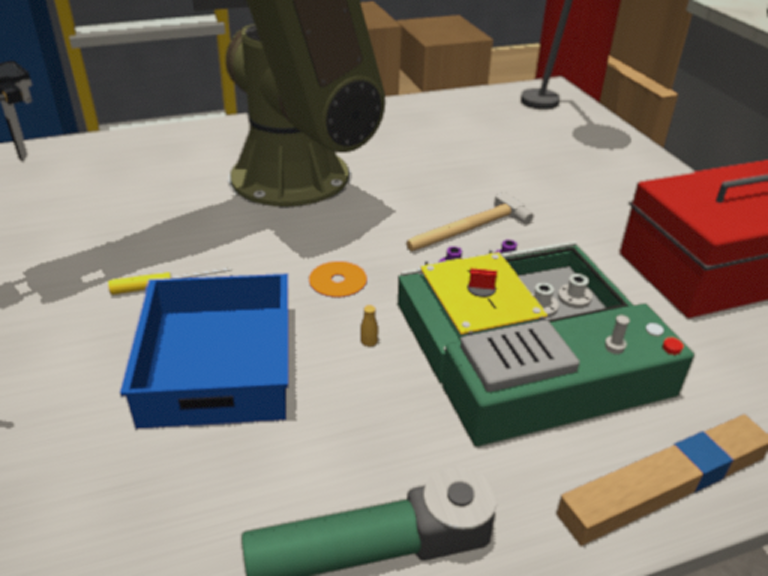

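Top view (1.5× pixels): candidates for the flanges are the steel ones in the tray at (208,242) and (242,240). The purple look-alikes at (227,331) and (281,337) and the bolt on the head at (232,142) are excluded. The yellow cover has its red wing at (294,242); the tote is at (514,278) and the nozzle at (389,265).

```bash
python3 - <<'E'
from h import *
import pickle
d=pickle.load(open("c0.pkl","rb")); c=d["top"]; im=c["pixels"]
hsv=cv2.cvtColor(im,cv2.COLOR_RGB2HSV)
def mask(lo,hi,box):
    m=cv2.inRange(hsv,lo,hi); k=np.zeros_like(m); a,b,x,y=box; k[b:y,a:x]=m[b:y,a:x]; return k
def quad(m,z):
    cs=max(cv2.findContours(m,0,1)[0],key=cv2.contourArea)
    r=cv2.minAreaRect(cv2.convexHull(cs)); P=onz(c,cv2.boxPoints(r),z); print(r); print(P.round(4).tolist(),'ctr',P.mean(0).round(4), [round(float(np.linalg.norm(P[i]-P[i-1])),4) for i in range(2)],[round(float(np.arctan2(*(P[i]-P[i-1])[1::-1])),3) for i in range(4)])
print("cover");quad(mask((24,120,60),(34,255,255),(165,120,230,205)),.082)
print("tote");quad(mask((100,100,40),(125,255,255),(285,120,400,245)),.07)
print("wing");m=mask((0,120,60),(10,255,255),(180,145,215,175));m|=mask((170,120,60),(180,255,255),(180,145,215,175));quad(m,.115)
print("frame");quad(mask((60,60,20),(95,255,255),(110,124,240,205)),.062)
print("head");quad(mask((60,60,20),(95,255,255),(110,75,240,128)),.085)
print("flanges top approx",onz(c,[(208/1.5,241/1.5),(242/1.5,240/1.5)],.068).round(4))
print("nozzle",onz(c,[(259.3,176.5)],.065).round(3))
save(c,"crop1.png",(110,75,245,210),5) if 0 else save(c,"crop1.png",(110,75,245,210),4.4)
E
```

```text
cover
((196.3965301513672, 163.06982421875), (51.83525085449219, 60.624267578125), 2.8624050617218018)
[[0.4868, 0.2342, 0.082], [0.6497, 0.2332, 0.082], [0.6458, 0.0944, 0.082], [0.483, 0.0974, 0.082]] ctr [0.5663 0.1648 0.082 ] [0.1368, 0.1629] [1.543, -0.006, -1.599, 3.123]
tote
((342.95989990234375, 184.97128295898438), (79.76756286621094, 89.0582046508789), 13.781596183776855)
[[0.4242, -0.0966, 0.07], [0.6594, -0.1508, 0.07], [0.612, -0.3607, 0.07], [0.3785, -0.3023, 0.07]] ctr [ 0.5185 -0.2276  0.07  ] [0.2107, 0.2413] [1.352, -0.226, -1.793, 2.897]
wing
((195.61537170410156, 161.42308044433594), (13.891888618469238, 5.333493709564209), 29.744882583618164)
[[0.5672, 0.1811, 0.115], [0.5794, 0.1748, 0.115], [0.5621, 0.143, 0.115], [0.5499, 0.1494, 0.115]] ctr [0.5647 0.1621 0.115 ] [0.0362, 0.0138] [1.073, -0.479, -2.069, 2.66]
frame
((186.0, 162.0), (76.0, 98.0), 90.0)
[[0.6731, 0.3338, 0.062], [0.6792, 0.0665, 0.062], [0.4712, 0.0606, 0.062], [0.4653, 0.3232, 0.062]] ctr [0.5722 0.196  0.062 ] [0.2081, 0.2674] [0.051, -1.548, -3.114, 1.593]
head
((177.646240234375, 105.27044677734375), (118.12488555908203, 43.55475616455078), 2.2457425594329834)
[[0.6643, 0.3785, 0.085], [0.7845, 0.3807, 0.085], [0.7788, 0.0612, 0.085], [0.6587, 0.0625, 0.085]] ctr [0.7216 0.2207 0.085 ] [0.316, 0.1202] [1.553, 0.018, -1.589, 3.131]
flanges top approx [[0.571  0.3224 0.068 ]
 [0.5742 0.2615 0.068 ]]
nozzle [[ 0.536 -0.003  0.065]]
```

View pics/crop1.png

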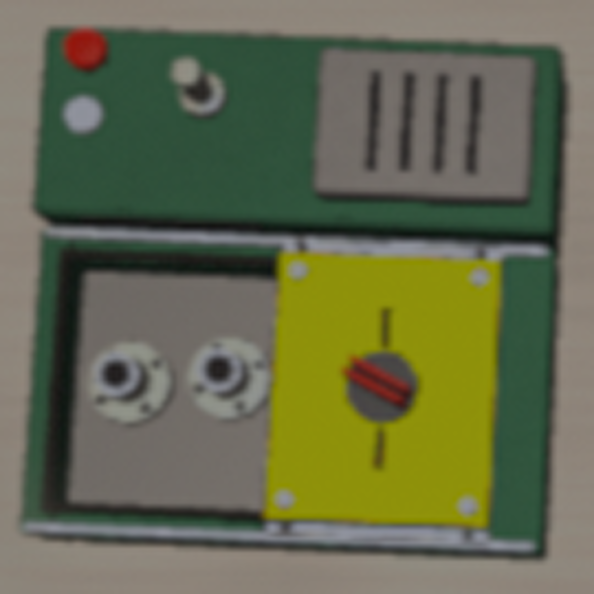

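The crop confirms the two grey steel flanges in the tray, with bores at (118,374) and (219,372) in the crop, and the wing tilted about 27° from the machine's y. Going to flange_b, the one next to the cover.

Call:
carry_out([
  [[0,0,0,0,0,-0.115,60],[0,0,0,0,0,-0.115,60],[0,0,0,0,0,-0.115,60],[0,0,0,0,0,-0.115,60],[0,0,0,0,0,-0.115,60],[0,0,0,0,0,-0.115,60],[0,0,0,0,0,-0.115,60],[0,0,0,0,0,-0.115,60],[0,0,0,0,0,-0.115,60],[0,0,0,0,0,-0.115,60],[35.2,15.6,0,0,0,0,60],[35.2,15.6,0,0,0,0,60],[35.2,15.6,0,0,0,0,60],[35.2,15.6,0,0,0,0,60],[35.2,15.6,0,0,0,0,60],[35.2,15.6,0,0,0,0,60],[35.2,15.6,0,0,0,0,60],[35.2,15.6,0,0,0,0,60],[35.2,15.6,0,0,0,0,60],[35.2,15.6,0,0,0,0,60]],
], squeeze=25)

```text
time_s: 1.77
ee_pos: [0.3778, -0.1557, 0.2055]
eef_rot: [3.141, 0.0, 1.551]
force: [0.3, 0.5, 0.9]
grip_width: 0.06
grip_force: 0.0
```

Call:
carry_out([
  [[35.2,15.6,0,0,0,0,60],[35.2,15.6,0,0,0,0,60],[35.2,15.6,0,0,0,0,60],[35.2,15.6,0,0,0,0,60],[35.2,15.6,0,0,0,0,60],[35.2,15.6,0,0,0,0,60],[35.2,15.6,0,0,0,0,60],[35.2,15.6,0,0,0,0,60],[35.2,15.6,0,0,0,0,60],[35.2,15.6,0,0,0,0,60],[35.2,15.6,0,0,0,0,60],[35.2,15.6,0,0,0,0,60],[0,0,20,0,0,0,60],[0,0,15,0,0,0,60],[0,0,0,0,0,0,60],[0,0,0,0,0,0,60]],
])

```text
time_s: 3.1
ee_pos: [0.5729, 0.2608, 0.1699]
eef_rot: [-3.14, 0.001, 1.551]
force: [0.4, 0.0, 1.2]
grip_width: 0.0601
grip_force: 0.0
```

```bash
python3 - <<'E'
from h import *
c=optics.camera("wrist"); import pickle; pickle.dump(c,open("w1.pkl","wb")); save(c,"w1.png",s=1.5)
o=telemetry.get_obs();print(o["ee_pos"],o["eef_rot"],o["grip_width"],c["origin"],c["rotation"])
print(proj(c,[[.5742,.2615,.068],[.571,.3224,.068],[.5647,.1621,.115]]))
E
```

```text
[0.57330924 0.26077715 0.17107053] [ 3.14145923e+00 -5.18535896e-05  1.55047665e+00] 0.05998843985432243 [0.57462655 0.33564385 0.34824651] [ 2.88018100e+00  1.95534449e-03 -2.07055924e-02]
[[252.21299073 195.28040105]
 [247.12106551 126.74291654]
 [243.4218597  323.6782087 ]]
```

View pics/w1.png

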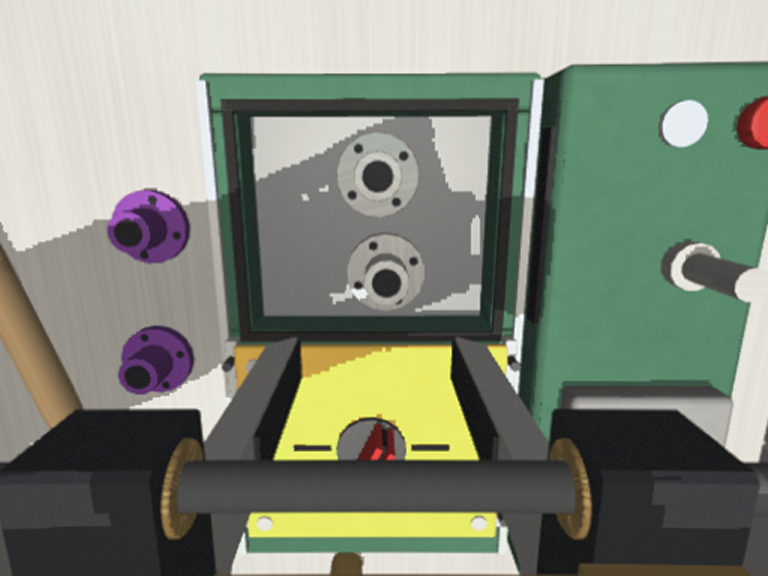

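The wrist view shows neck B at (386,284) and neck A at (377,176), both upright. The purple pair is outside the machine on the left.

```bash
python3 - <<'E'
from h import *
import pickle
c=pickle.load(open("w1.pkl","rb"))
print(onz(c,[(257.3,189.3),(251.3,117.3)],.068))
E
```

```text
[[0.57890299 0.26699582 0.068     ]
 [0.57474091 0.33016963 0.068     ]]
```

Call:
carry_out([
  [[5,4.5,25,0,0,0,60],[0,0,25,0,0,0,60],[0,0,25,0,0,0,60],[0,0,25,0,0,0,60],[0,0,17,0,0,0,60],[0,0,10,0,0,0,60],[0,0,0,0,0,0,60],[0,0,0,0,0,0,20],[0,0,0,0,0,0,20],[0,0,0,0,0,0,20],[0,0,0,0,0,0,20],[0,0,0,0,0,0,20]],
])

```text
time_s: 4.15
ee_pos: [0.5781, 0.266, 0.0442]
eef_rot: [3.141, -0.0, 1.551]
force: [0.2, 0.1, 0.2]
grip_width: 0.0302
grip_force: 0.0
```

Call:
carry_out([
  [[0,0,0,0,0,0,20],[0,0,0,0,0,0,20],[0,0,0,0,0,0,20],[0,0,-15,0,0,0,20],[0,0,-25,0,0,0,20],[0,0,-35,0,0,0,20],[0,0,-35,0,0,0,20],[0,0,-20,0,0,0,20],[-10,0,0,0,0,0,20],[-25,-4,0,0,0,0,20],[-35,-4,0,0,0,0,20],[-35,-4,0,0,0,0,20],[-35,-4,0,0,0,0,20],[-35,-4,0,0,0,0,20],[-35,-4,0,0,0,0,20],[-35,-4,0,0,0,0,20],[-35,-4,0,0,0,0,20],[-35,-4,0,0,0,0,20],[-35,-4,0,0,0,0,20],[-35,-4,0,0,0,0,20]],
])

```text
time_s: 5.82
ee_pos: [0.5245, -0.12, 0.1715]
eef_rot: [-3.139, -0.001, 1.551]
force: [0.4, 0.8, -3.3]
grip_width: 0.0273
grip_force: 25.0
```

Call:
carry_out([
  [[-35,-4,0,0,0,0,20],[-35,-4,0,0,0,0,20],[-35,-2,0,0,0,0,20],[-25,-1,0,0,0,0,20],[-15,0,0,0,0,0,20],[-5,0,15,0,0,0,20],[0,0,30,0,0,0,20],[0,0,30,0,0,0,20],[0,0,30,0,0,0,20],[0,0,20,0,0,0,20],[0,0,10,0,0,0,20],[0,0,7,0,0,0,20],[0,0,5,0,0,0,20],[0,0,3,0,0,0,20],[0,0,0,0,0,0,20],[0,0,0,0,0,0,20]],
])

```text
time_s: 7.15
ee_pos: [0.5125, -0.2681, 0.0242]
eef_rot: [3.141, 0.001, 1.551]
force: [0.4, 0.5, -2.7]
grip_width: 0.0273
grip_force: 25.0
```

Call:
carry_out([
  [[0,0,2,0,0,0,20],[0,0,1.5,0,0,0,20],[0,0,1,0,0,0,20],[0,0,0,0,0,0,20],[0,0,0,0,0,0,20]],
])

```text
time_s: 7.57
ee_pos: [0.5122, -0.268, 0.0191]
eef_rot: [3.141, 0.0, 1.551]
force: [-0.2, 0.3, 0.1]
grip_width: 0.0274
grip_force: 25.0
```

Call:
carry_out([
  [[0,0,0,0,0,0,60],[0,0,0,0,0,0,60],[0,0,0,0,0,0,60],[0,0,-15,0,0,0,60],[0,0,-35,0,0,0,60],[0,0,-35,0,0,0,60],[0,0,-35,0,0,0,60],[0,0,-30,0,0,0,60],[15,1,0,0,0,0,60],[35,3,0,0,0,0,60],[35,3,0,0,0,0,60],[35,3,0,0,0,0,60],[35,3,0,0,0,0,60],[35,3,0,0,0,0,60],[35,3,0,0,0,0,60],[35,3,0,0,0,0,60],[35,3,0,0,0,0,60],[35,3,0,0,0,0,60],[35,3,0,0,0,0,60],[35,3,0,0,0,0,60]],
])

```text
time_s: 9.23
ee_pos: [0.5538, 0.1333, 0.1687]
eef_rot: [3.142, -0.0, 1.551]
force: [-0.5, -0.7, -0.9]
grip_width: 0.0596
grip_force: 0.0
```

Call:
carry_out([
  [[35,3,0,0,0,0,60],[35,3,0,0,0,0,60],[35,3,0,0,0,0,60],[35,3,0,0,0,0,60],[35,2,0,0,0,0,60],[24,2,0,0,0,0,60],[0,0,15,0,0,0,60],[0,0,0,0,0,0,60],[0,0,0,0,0,0,60]],
])

```text
time_s: 9.98
ee_pos: [0.5735, 0.3298, 0.1529]
eef_rot: [-3.14, 0.001, 1.551]
force: [0.2, -0.0, -0.1]
grip_width: 0.0598
grip_force: 0.0
```

```bash
python3 - <<'E'
from h import *
c=optics.camera("wrist"); import pickle; pickle.dump(c,open("w2.pkl","wb")); save(c,"w2.png",s=1.5)
t=optics.camera("top"); save(t,"t2.png",(280,120,400,250),4.5)
o=telemetry.get_obs();print(o["ee_pos"],o["eef_rot"])
print(1.5*proj(c,[[.5747,.330,.068]]))
E
```

```text
[0.57427229 0.32937067 0.1545015 ] [ 3.14124192e+00 -1.32139249e-04  1.54995931e+00]
[[378.21889485 301.23967429]]
```

View pics/w2.png

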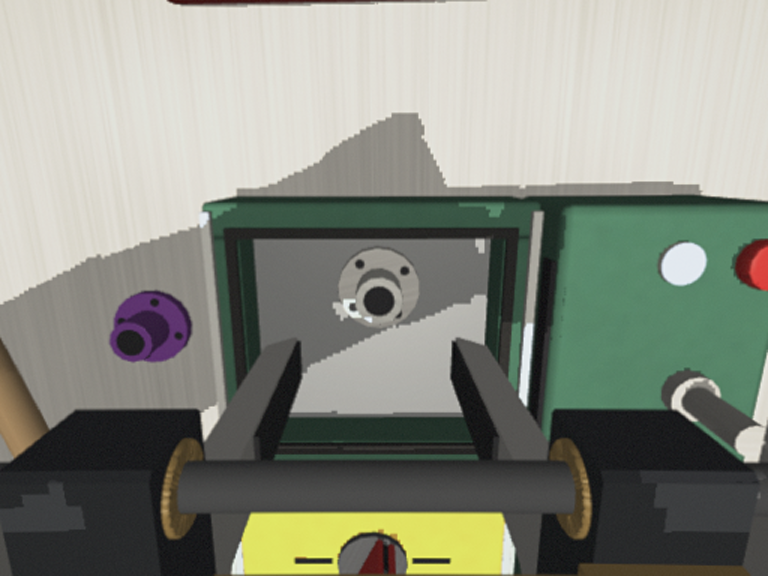

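View pics/t2.png

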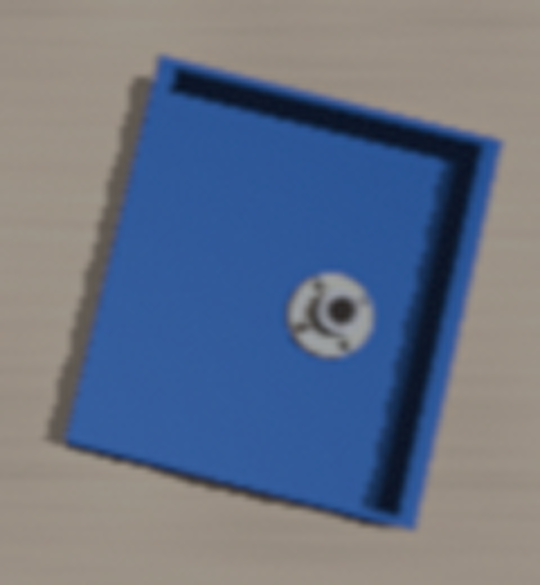

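Flange B stands upright in the tote at crop (331,313). Neck A is at (379,301), where predicted, so I go down on it.

Call:
carry_out([
  [[0.5,1,25,0,0,0,60],[0,0,30,0,0,0,60],[0,0,30,0,0,0,60],[0,0,17,0,0,0,60],[0,0,8,0,0,0,60],[0,0,0,0,0,0,60],[0,0,0,0,0,0,20],[0,0,0,0,0,0,20],[0,0,0,0,0,0,20],[0,0,0,0,0,0,20],[0,0,0,0,0,0,20],[0,0,0,0,0,0,20],[0,0,0,0,0,0,20],[0,0,0,0,0,0,20]],
])

```text
time_s: 11.25
ee_pos: [0.5753, 0.3306, 0.0446]
eef_rot: [3.141, -0.0, 1.551]
force: [-1.2, -0.5, 5.2]
grip_width: 0.0276
grip_force: 25.0
```

Call:
carry_out([
  [[0,0,-15,0,0,0,20],[0,0,-25,0,0,0,20],[0,0,-35,0,0,0,20],[0,0,-35,0,0,0,20],[0,0,-17,0,0,0,20],[-12,0,0,0,0,0,20],[-25,-2,0,0,0,0,20],[-35,-3,0,0,0,0,20],[-35,-3,0,0,0,0,20],[-35,-3,0,0,0,0,20],[-35,-3,0,0,0,0,20],[-35,-3,0,0,0,0,20],[-35,-3,0,0,0,0,20],[-35,-3,0,0,0,0,20],[-35,-3,0,0,0,0,20],[-35,-3,0,0,0,0,20],[-35,-3,0,0,0,0,20],[-35,-3,0,0,0,0,20],[-35,-3,0,0,0,0,20],[-35,-2,0,0,0,0,20]],
])

```text
time_s: 12.92
ee_pos: [0.5233, -0.1626, 0.1688]
eef_rot: [-3.139, -0.001, 1.551]
force: [-0.2, -0.1, -2.8]
grip_width: 0.0275
grip_force: 25.0
```

Call:
carry_out([
  [[-15,0,0,0,0,0,20],[-5,0,0,0,0,0,20],[0,0,15,0,0,0,20],[0,0,30,0,0,0,20],[0,0,30,0,0,0,20],[0,0,30,0,0,0,20],[0,0,25,0,0,0,20],[0,0,10,0,0,0,20],[0,0,5,0,0,0,20],[0,0,2,0,0,0,20],[0,0,0,0,0,0,20],[0,0,0,0,0,0,20]],
])

```text
time_s: 13.92
ee_pos: [0.5255, -0.1808, 0.0252]
eef_rot: [3.14, 0.001, 1.551]
force: [0.1, -0.5, -2.6]
grip_width: 0.0276
grip_force: 25.0
```

Call:
carry_out([
  [[0,0,2,0,0,0,20],[0,0,2,0,0,0,20],[0,0,1,0,0,0,20],[0,0,0.5,0,0,0,20],[0,0,0,0,0,0,20],[0,0,0,0,0,0,20]],
])

```text
time_s: 14.42
ee_pos: [0.5251, -0.1808, 0.0195]
eef_rot: [3.141, 0.0, 1.551]
force: [-4.0, 1.4, 9.5]
grip_width: 0.0275
grip_force: 25.0
```

Call:
carry_out([
  [[0,0,-0.5,0,0,0,20],[0,0,0,0,0,0,60],[0,0,0,0,0,0,60],[0,0,0,0,0,0,60],[0,0,-15,0,0,0,60],[0,0,-35,0,0,0,60],[0,0,-40,0,0,0,60],[0,0,-40,0,0,0,60],[0,0,-30,0,0,0,60],[30,4,0,0,0,0,60],[35,5,0,0,0,0,60],[35,5,0,0,0,0,60],[35,5,0,0,0,0,60],[35,5,0,0,0,0,60],[35,5,0,0,0,0,60],[35,5,0,0,0,0,60],[32,5,0,0,0,0,60],[0,0,0,0,0,0,60],[0,0,0,0,0,0,60]],
])

```text
time_s: 16.0
ee_pos: [0.5692, 0.0918, 0.1786]
eef_rot: [-3.141, 0.0, 1.553]
force: [-0.8, 0.2, -0.4]
grip_width: 0.0599
grip_force: 0.0
```

```bash
python3 - <<'E'
from h import *
c=optics.camera("wrist"); import pickle; pickle.dump(c,open("w3.pkl","wb"))
t=optics.camera("top"); pickle.dump(t,open("t3.pkl","wb"))
o=telemetry.get_obs();print(o["ee_pos"],o["eef_rot"],o["time_s"])
A=cv2.resize(c["pixels"][...,::-1],None,fx=1.2,fy=1.2); B=cv2.resize(t["pixels"][120:250,285:395,::-1],(150,180))
A[:180,:150]=B; cv2.imwrite("pics/w3.png",A)
u=proj(c,[[.568,.165,.115]])[0]; print(u)
E
```

```text
[0.56919336 0.0898736  0.1788104 ] [-3.14135912e+00  2.15790962e-04  1.55055557e+00] 16.1
[247.13242785 113.07706115]
```

View pics/w3.png

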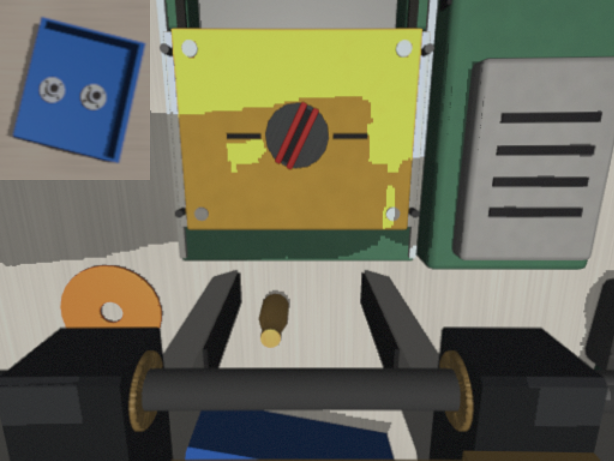

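Both flanges stand upright in the tote (inset). The wing is at (297,135) in this view, with the black marks at (228,136) and (367,136).

```bash
python3 - <<'E'
from h import *
import pickle
c=pickle.load(open("w3.pkl","rb")); h=cv2.cvtColor(c["pixels"],cv2.COLOR_RGB2HSV)
m=(cv2.inRange(h,(0,130,60),(8,255,255))|cv2.inRange(h,(172,130,60),(180,255,255)))
k=np.zeros_like(m);k[75:150,200:300]=m[75:150,200:300]
pts=np.argwhere(k)[:,::-1].astype(np.float32); r=cv2.minAreaRect(pts); P=onz(c,cv2.boxPoints(r),.115)
e=[P[1]-P[0],P[2]-P[1]]; L=[np.linalg.norm(x) for x in e]; a=e[int(np.argmax(L))]
th=np.arctan2(a[1],a[0]); th=th%np.pi
print(r,P.mean(0),L,"wing dir",th)
g=lambda u:np.array(u)/1.2
M=onz(c,[g((228,136)),g((367,136)),g((190,48)),g((404,48)),g((201,213)),g((391,213))],.082)
print(M, [np.arctan2(*(M[j]-M[i])[1::-1]) for i,j in((0,1),(2,3),(4,5))],M[:2].mean(0),M[2:].mean(0))
E
```

```text
((246.80113220214844, 112.6405258178711), (16.371707916259766, 54.49181365966797), 25.016895294189453) [0.56760153 0.16494534 0.115     ] [np.float64(0.03870447251551405), np.float64(0.011668558497852798)] wing dir 1.0933319570575775
[[0.5201112  0.16539022 0.082     ]
 [0.61649069 0.16364985 0.082     ]
 [0.49924317 0.22107715 0.082     ]
 [0.63895271 0.21855286 0.082     ]
 [0.49670843 0.11139503 0.082     ]
 [0.63550953 0.10889497 0.082     ]] [np.float64(-0.018055600844412885), np.float64(-0.018066192403685136), np.float64(-0.01800990516740302)] [0.56830095 0.16452004 0.082     ] [0.56760346 0.16498    0.082     ]
```

Call:
carry_out([
  [[25,-1,0,0,0,0,50],[25,-1,0,0,0,0,50],[25,-1,0,0,0,0.114,50],[0,0,0,0,0,0.114,50],[0,0,0,0,0,0.114,50],[0,0,0,0,0,0.115,50],[0,0,0,0,0,0,50],[0,0,25,0,0,0,50],[0,0,30,0,0,0,50],[0,0,20,0,0,0,50],[0,0,10,0,0,0,50],[0,0,3,0,0,0,50],[0,0,0,0,0,0,50],[0,0,0,0,0,0,50]],
], squeeze=30)

```text
time_s: 17.27
ee_pos: [0.5685, 0.1654, 0.0923]
eef_rot: [3.14, -0.001, 1.094]
force: [-0.4, -0.5, 0.3]
grip_width: 0.0502
grip_force: 0.0
```

```bash
python3 - <<'E'
from h import *
o=telemetry.get_obs();print(o["ee_pos"],o["eef_rot"],o["force"],o["grip_width"])
E
```

```text
[0.56848019 0.16540014 0.09228783] [ 3.14022471e+00 -1.13690646e-03  1.09440557e+00] [-0.40778032 -0.48228895  0.30965406] 0.05015212347089701
```

Call:
carry_out([
  [[0,0,0,0,0,0,5],[0,0,0,0,0,0,5],[0,0,0,0,0,0,5],[0,0,0,0,0,0,5],[0,0,0,0,0,0,5],[0,0,0,0,0,0,5],[0,0,0,0,0,0,5],[0,0,0,0,0,0,5],[0,0,0,0,0,0,5],[0,0,0,0,0,0,5]],
])

```text
time_s: 18.1
ee_pos: [0.568, 0.1656, 0.0911]
eef_rot: [3.141, -0.0, 1.094]
force: [1.8, 0.1, 0.6]
grip_width: 0.0118
grip_force: 30.0
```

Call:
carry_out([
  [[4.5,-2.2,0,0,0,0,5],[9,-4.4,0,0,0,0,5],[9,-4.4,0,0,0,0,5],[9,-4.4,0,0,0,0,5],[9,-4.4,0,0,0,0,5],[9,-4.4,0,0,0,0,5],[9,-4.4,0,0,0,0,5],[9,-4.4,0,0,0,0,5],[9,-4.4,0,0,0,0,5],[9,-4.4,0,0,0,0,5],[9,-4.4,0,0,0,0,5],[9,-4.4,0,0,0,0,5],[4.5,-2.2,0,0,0,0,5],[0,0,0,0,0,0,5]],
])

```text
time_s: 19.27
ee_pos: [0.5702, 0.2873, 0.0909]
eef_rot: [-3.141, -0.001, 1.095]
force: [-1.1, 2.4, 2.9]
grip_width: 0.0123
grip_force: 30.0
```

Call:
carry_out([
  [[2.7,-1.3,0,0,0,0,5],[2.7,-1.3,0,0,0,0,5],[1.8,-0.9,0,0,0,0,5],[0,0,0,0,0,0,5]],
])

```text
time_s: 19.6
ee_pos: [0.5703, 0.294, 0.0908]
eef_rot: [-3.141, 0.0, 1.094]
force: [-4.6, 0.8, 3.1]
grip_width: 0.012
grip_force: 30.0
```

Call:
carry_out([
  [[1.8,-0.9,0,0,0,0,5],[1.8,-0.9,0,0,0,0,5],[0,0,0,0,0,0,5]],
])

```text
time_s: 19.85
ee_pos: [0.5704, 0.2979, 0.0908]
eef_rot: [-3.141, 0.0, 1.094]
force: [-4.8, 0.2, 2.2]
grip_width: 0.0119
grip_force: 30.0
```

Call:
carry_out([
  [[1.8,-0.9,0,0,0,0,5],[1.8,-0.9,0,0,0,0,5],[0,0,0,0,0,0,5]],
])

```text
time_s: 20.1
ee_pos: [0.5705, 0.3013, 0.0907]
eef_rot: [-3.141, 0.002, 1.094]
force: [-4.6, -4.0, 3.7]
grip_width: 0.0118
grip_force: 30.0
```

Call:
carry_out([
  [[0.9,-0.45,0,0,0,0,5],[0.9,-0.45,0,0,0,0,5],[0,0,0,0,0,0,5],[0,0,0,0,0,0,5]],
])

```text
time_s: 20.43
ee_pos: [0.5705, 0.3015, 0.0903]
eef_rot: [-3.141, 0.004, 1.093]
force: [-5.3, -15.0, 3.0]
grip_width: 0.0115
grip_force: 30.0
```

Call:
carry_out([
  [[0.9,-0.45,0,0,0,0,5],[0,0,0,0,0,0,5],[0,0,0,0,0,0,5]],
])

```text
time_s: 20.68
ee_pos: [0.5705, 0.3017, 0.0901]
eef_rot: [-3.142, 0.006, 1.093]
force: [-5.8, -19.1, 3.2]
grip_width: 0.0117
grip_force: 30.0
```

Call:
carry_out([
  [[-1.8,0.3,0,0,0,0,5],[0,0,0,0,0,0.06,5],[0,0,0,0,0,0.1,5],[0,0,0,0,0,0.1,5],[0,0,0,0,0,0.1,5],[0,0,0,0,0,0.1,5],[0,0,0,0,0,0.1,5],[0,0,0,0,0,0.1,5],[0,0,0,0,0,0.1,5],[0,0,0,0,0,0.1,5],[0,0,0,0,0,0.1,5],[0,0,0,0,0,0.08,5],[0,0,0,0,0,0.05,5],[0,0,0,0,0,0.02,5],[0,0,0,0,0,0,5],[0,0,0,0,0,0,5]],
])

```text
time_s: 22.02
ee_pos: [0.5707, 0.3009, 0.0907]
eef_rot: [3.138, 0.0, -0.017]
force: [-1.4, -14.0, 2.6]
grip_width: 0.0122
grip_force: 30.0
```

Call:
carry_out([
  [[0,1.3,0,0,0,0,5],[0,0,0,0,0,0,40],[0,0,0,0,0,0,40],[0,0,0,0,0,0,40],[0,0,0,0,0,0,40],[0,0,-20,0,0,0,40],[0,0,-35,0,0,0,40],[0,0,-35,0,0,0,40],[-35,0,0,0,0,0,40],[-35,0,0,0,0,0,40],[0,0,0,0,0,0,40],[0,0,0,0,0,0,40]],
])

```text
time_s: 23.02
ee_pos: [0.4993, 0.3033, 0.1815]
eef_rot: [-3.141, -0.001, -0.015]
force: [-0.6, -0.7, 0.3]
grip_width: 0.0401
grip_force: 0.0
```

```bash
python3 - <<'E'
from h import *
c=optics.camera("wrist"); save(c,"w4.png",s=1.2)
o=telemetry.get_obs();print(o["ee_pos"],o["eef_rot"],o["time_s"],o["force"])
h=cv2.cvtColor(c["pixels"],cv2.COLOR_RGB2HSV)
m=(cv2.inRange(h,(0,130,60),(8,255,255))|cv2.inRange(h,(172,130,60),(180,255,255)))
u=proj(c,[[.5705,.301,.115]])[0];print(u)
x,y=u.astype(int);k=np.zeros_like(m);k[y-40:y+40,x-40:x+40]=m[y-40:y+40,x-40:x+40]
r=cv2.minAreaRect(np.argwhere(k)[:,::-1].astype(np.float32));P=onz(c,cv2.boxPoints(r),.115)
e=[P[1]-P[0],P[2]-P[1]];L=[np.linalg.norm(v) for v in e];a=e[int(np.argmax(L))];print(r,P.mean(0),L,np.arctan(a[1]/a[0]))
E
```

```text
[0.50035196 0.30325075 0.18148182] [-3.14107918e+00 -1.02548617e-03 -1.55261008e-02] 23.0667 [ 0.57396353 -0.42808785  0.3593468 ]
[252.0651904  115.75633223]
((252.5, 115.5), (53.0, 15.0), 90.0) [0.57025724 0.30068047 0.115     ] [np.float64(0.010908490196879329), np.float64(0.038083293621758524)] -0.007405886462191526
```

View pics/w4.png

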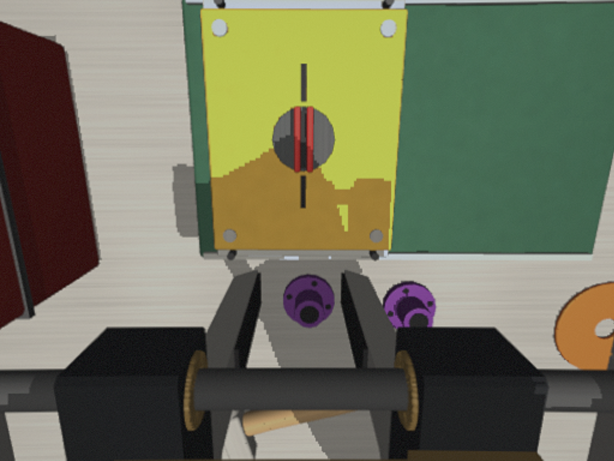

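The slot lies in line with both black marks at column 304. Regripping and pressing.

Call:
carry_out([
  [[35,1,0,0,0,0,40],[35,0.5,0,0,0,0,40],[0,0,0,0,0,0,40],[0,0,30,0,0,0,40],[0,0,35,0,0,0,40],[0,0,18,0,0,0,40],[0,0,7.5,0,0,0,40],[0,0,0,0,0,0,40],[0,0,0,0,0,0,5],[0,0,0,0,0,0,5],[0,0,0,0,0,0,5],[0,0,0,0,0,0,5],[0,0,0,0,0,0,5],[0,0,0,0,0,0,5],[0,0,0,0,0,0,5]],
], squeeze=40)

```text
time_s: 24.32
ee_pos: [0.5705, 0.3004, 0.0911]
eef_rot: [-3.141, -0.001, -0.016]
force: [1.4, 0.4, 1.9]
grip_width: 0.0115
grip_force: 40.0
```

Call:
carry_out([
  [[0,0,2,0,0,0,5],[0,0,2,0,0,0,5],[0,0,2,0,0,0,5],[0,0,2,0,0,0,5],[0,0,1,0,0,0,5],[0,0,0,0,0,0,5],[0,0,0,0,0,0,5]],
])

```text
time_s: 24.9
ee_pos: [0.5705, 0.3004, 0.0818]
eef_rot: [-3.141, -0.001, -0.016]
force: [1.1, 0.2, 7.1]
grip_width: 0.0117
grip_force: 40.0
```

Call:
carry_out([
  [[0,0,1,0,0,0,5],[0,0,0.7,0,0,0,5],[0,0,0.5,0,0,0,5],[0,0,0,0,0,0,5],[0,0,0,0,0,0,5],[0,0,0,0,0,0,5]],
])

```text
time_s: 25.4
ee_pos: [0.5707, 0.3006, 0.0811]
eef_rot: [-3.141, -0.002, -0.016]
force: [-5.4, -2.1, 18.7]
grip_width: 0.0117
grip_force: 40.0
```

```bash
python3 - <<'E'
from h import *
c=optics.camera("scene"); o=telemetry.get_obs();print(o["ee_pos"],o["force"]); save(c,"s5.png",(60,100,512,300),1.7)
E
```

```text
[0.57067258 0.30058151 0.08114145] [-4.55165016 -2.23688336 19.1301379 ]
```

View pics/s5.png

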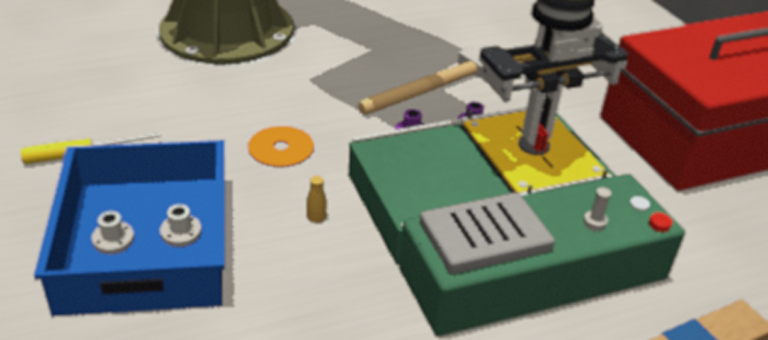

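Both flanges stand upright in the tote at (112,232) and (180,224). The cover is over the tray and pressed down at (540,150), and everything else is in place.

```bash
python3 -c "
from station import ctrl
print(ctrl.hand_in())"
```

```text
the job is handed in; nothing more can be done
None
```

The job is handed in at about 25 s: both flanges stand upright in the tote, the cover is at its stop, the slot is in line with the marks, and the cover is still held down with about 19 N.

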